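Load the bead dispenser and hold its spring slide open

TASK

Tip all five nail-art beads from the pouring tray through the dispenser's wide funnel while the slide below is shut, then set the tray back down upright on the table, clear of the dispenser. Then take the black tab, pull the spring slide out until its red pointer stands level with the yellow clip so that the beads drop into the bowl, and finish the job still holding it there, not letting go: it springs shut otherwise. Leave the polish bottles, cream jar, bucket and nail buffer where they stand.

Things in the scene. Friction and masses are not known exactly. Their poses are not given: they have to be found in the camera images.
- dispenser: fixed bead dispenser, 168 mm tall: white base, white bowl, clear upright tube and teal funnel on one vertical axis, carried by two aluminium posts. Origin on that axis at table height, z up. A white rail 26 mm wide and 47 mm high runs from the bowl along its -x to x = -235 mm; the slide rides on it. The base is 150 x 130 mm
- funnel_mouth (a point): centre of the funnel's rim, 168 mm above the table. Rim 126 mm wide inside; 14 mm of upright wall, then a cone down to the tube, 46 mm wide inside
- tube_foot (a point): centre of the clear tube's lower end, 58 mm above the table, 1 mm above the slide's gate plate. Tube and funnel neck run up from here; while the slide is shut the beads come to rest here, within 60 mm above it
- bowl_floor (a point): centre of the inner floor of the white bowl under the gate, 10 mm above the table; inside 68 mm wide at the floor, rim 46 mm above the table
- slide: the aluminium slide with gate plate, tongue 28 mm wide (its top 57 mm above the table) and black tab. Same axes as the dispenser; its origin coincides with the dispenser's when shut and moves with the slide along the dispenser's -x, level: travel 0 (shut) to 85 mm. A spring pulls it shut: about 2 N at first, rising 0.9 N per 10 mm to about 10 N at the end
- tab (a point): grip point on the slide's black upright tab, 85 mm above the table, 155 mm along -x from the funnel's axis when shut. The tab is 14 mm thick along the pull, 26 mm wide, and stands from 56 to 102 mm above the table; free on all sides
- pointer (a point): outer end of the red pointer bar (4 mm wide along the pull) across the slide's tongue, 85 mm from the funnel's axis when shut; moves with the slide
- mark (a point): centre of the top of the yellow clip (6 mm along the pull, 18 mm wide, top 57 mm above the table) fixed beside the tongue; axes as the dispenser's. 54 to 72 mm further out than the pointer of the shut slide. The slide is right when pointer and clip are level along the pull direction (the pointer passes 9 mm to the side)
- tray: loose white pouring tray, 120 g, with a pink handle. Origin under the tray on the table, x towards the open spout, z up. Trough 60 mm wide, 28 mm high, floor 3 mm, from x = -55 to 66 mm; the floor rises 15 degrees over the last 36 mm, so it must be tipped well over 15 degrees to empty (45 empties it, a little more is safe)
- tray_handle (a point): grip point on the tray's pink upright handle block behind the trough, x = -75 mm, 30 mm above the tray's underside. The block is 42 mm along x, 14 mm thick along y, 48 mm high; grip it across its 14 mm
- spout (a point): middle of the spout's open lip at the tray's x = 66 mm, 13 mm above its underside; opening 45 mm wide, its walls reach 30 mm above the underside
- bead0_center (a point): centre of the pale pink round bead, 18 mm across, 10 g; starts in the tray
- bead1_center (a point): centre of the yellow round bead, 18 mm across, 10 g; starts in the tray
- bead2_center (a point): centre of the purple round bead, 18 mm across, 10 g; starts in the tray
- bead3_center (a point): centre of the deep pink round bead, 18 mm across, 10 g; starts in the tray
- bead4_center (a point): centre of the blue round bead, 18 mm across, 10 g; starts in the tray
- polish_a: polish bottle, crimson with black cap, 32 mm wide, 74 mm tall, origin under its centre; to be left alone
- polish_b: polish bottle, all black, 32 mm wide, 74 mm tall, origin under its centre; to be left alone
- polish_c: polish bottle, violet with black cap, 32 mm wide, 74 mm tall, origin under its centre; to be left alone
- cream_jar: white cream jar, 64 mm wide, 45 mm tall, origin under its centre; to be left alone
- bucket: empty teal bucket, 84 mm wide, 85 mm tall, origin under its centre; to be left alone
- buffer: pink nail buffer block, 95 x 26 x 26 mm lying along its x, origin under its centre; to be left alone
Mind the look-alikes: they are no part of the job. What is meant by the tray is not turquoise, and is the larger of those in its own colour.

How it is judged:
On the way, in this order (a step that is already met when the one before it is completed fails the run):
1. all five beads are in the dispenser's tube while the slide is shut (horizontal distance between each of bead0_center, bead1_center, bead2_center, bead3_center, bead4_center and tube_foot below 0.022 m and height (world z) of bead0_center between 0.055 and 0.125 m and height (world z) of bead1_center between 0.055 and 0.125 m and height (world z) of bead2_center between 0.055 and 0.125 m and height (world z) of bead3_center between 0.055 and 0.125 m and height (world z) of bead4_center between 0.055 and 0.125 m and x of pointer in the frame of dispenser above -0.093 m), for 0.2 s.
2. the slide is pulled to the mark by the gripper and the beads have dropped into the bowl (x of pointer in the frame of mark between -0.006 and 0.006 m and contact force between the fingers and slide above 1.5 N and contact force between slide and tray below 0.2 N and horizontal distance between each of bead0_center, bead1_center, bead2_center, bead3_center, bead4_center and bowl_floor below 0.036 m and height (world z) of each of bead0_center, bead1_center, bead2_center, bead3_center, bead4_center below 0.04 m), for 0.3 s.
At the end, for the whole second after the job is handed in: Fingers hold the slide, still, against its spring (over 1.5 N), pointer within 6 mm of the clip along the pull, nothing else on it; all 5 beads in the bowl; tray upright (7 deg) on the table, let go, off the dispenser; bottles, jar, bucket, buffer upright and within 25 mm of their starts (all of step 2 and linear speed of each of slide, tray below 0.02 m/s and angle between tray's own z axis and vertical below 0.12 rad and height (world z) of tray between -0.006 and 0.006 m and contact force between each of the arm, the fingers and tray below 0.1 N and contact force between tray and dispenser below 0.1 N and distance of each of polish_a, polish_b, polish_c, cream_jar, bucket, buffer from where it was at the start of the episode below 0.025 m and angle between each of polish_a, polish_b, polish_c, cream_jar, bucket, buffer's own z axis and vertical below 0.2 rad); the arm keeps its last pose, push and grip.
It fails at once if a polish bottle, the cream jar, the bucket or the nail buffer is knocked away (more than 50 mm) (distance of any of polish_a, polish_b, polish_c, cream_jar, bucket, buffer from where it was at the start of the episode above 0.05 m).
It also fails if it takes over 67 s, if anything falls off the work surface, if the arm or the gripper's body presses on something with over 40 N, if the wrist force passes 120 N, or if a joint passes its speed limit or range.

ROBOT

A 6-joint arm with a two-finger parallel gripper is mounted at the origin on the work surface. World frame = base frame: x ahead of the robot, y to its left, z up, the work surface at z = 0. Lengths are in m, angles in rad, forces in N, time in s.
With the tool pointing down it reaches from about 0.35 to 0.975 m from the base axis. Payload 4.9 kg.
Tool frame: the origin (TCP) lies at the very end of the fingers, on their centre line; the grasp point (between the pads) lies 19 mm behind it; z points along the fingers, x is the direction in which the jaws open and shut, and the axes are right-handed (so a half turn about z gives the same grasp; the last joint's range is limited). The gripper opens to 85 mm and grips with 20 to 120 N. Pads are 22 mm wide; open, the fingers measure 114 mm over their backs; the gripper's body (76 mm by 85 mm) begins 54 mm behind the grasp point. The pads swing forward as they close: fully open they stand 13 mm farther back than shut.
Start: joints at [-1.335, 0.053, 1.613, -0, 1.476, -0.119], TCP at [0.217, -0.586, 0.231] pointing down, gripper open.
Joint ranges: [-3.01, 3.01], [-1.01, 2.22], [0.06, 2.58], [-1.02, 4.17], [0.09, 2.62], [-3.14, 3.14]. Speed limits (rad/s): [2.57, 2.57, 3.14, 3.14, 3.14, 3.14].

INTERFACE

Orientations are given as a rotation vector (axis times angle).
In Python, from station import ctrl, get_image, calibration, job gives the robot as it stands.
- The arm moves only by the tool jog_arm, never from a script. Its argument "deltas" is a list of rows, each a list of 3 entries, a list of its own where there are three numbers: the turn, a rotation vector about the tool's x, y, z in degrees, then the shift along the tool's x, y, z in m, then the finger opening in m, from 0 to 0.0854. In form: [[[ax, ay, az], [tx, ty, tz], gripper], ...]. A call has 1 to 12 rows; each row is the pose to reach, as a shift and turn from the pose commanded when the call began, along the tool's axes at that moment; what a row does not reach only later rows make up. A row lasts 1/12 s, in which the tool goes at most 41.7 mm and 7.16 degrees, less where a joint would pass 70% of its speed; a pose out of reach is approached as far as the arm can. A call with a gripper value outside its range is refused whole. The fingers move at their own pace and stop on an object; "squeeze" is the grip in N (left out, the last holds). Time passes only in rows, so rows that repeat a pose let the fingers close. It gives the time, the measured TCP pose, the force and the opening at its end, in the units of the state.
- ctrl.get_obs(): the state, without advancing time (a new reading comes with each control period).
- get_image(name): name is "side" or "top"; returns the picture (384x512x3 uint8, red, green, blue); there is no depth.
- calibration(name): a dict with "mtx" (3x3 intrinsics, pixels), "k1" (the pictures are not rectified: a ray, as slopes to the right and down, at radius r is drawn at 1 + k1 r^2 times it, then the intrinsics apply), "origin" and "rotation" of the camera in the world. Camera axes: x right, y up, looking along -z (the intrinsics and any distortion apply to the point x, -y, -z); pixel columns grow to the right and rows downward; lengths in m; the calibration is good to about 2 mm. A picture is of the moment at which its call begins. calibration takes no time and is no camera call.
- job.finish_job(): hands the job in, once; it reports no verdict.
The state is a dict: "t": time; "q": joint angles; "dq": joint speeds; "effort": joint torques, N m; "tool_pos": TCP position; "tool_rot": TCP orientation; "contact_force": force on the tool from outside, world axes, zero at the start; "wrist_torque": the same for the moment, N m; "opening": finger opening in m.
Only numpy, scipy, OpenCV 4.12 (cv2) and the standard library are available. Lean on these libraries where they do the work, as an engineer would, in place of code of your own. Each camera call takes 0.05 s, during which the arm holds its last target.

## Working session

There is one attempt and no reset: what is moved stays moved. The work goes in short steps, Python scripts to look and compute and a tool call to move; the robot and the scene stay as the last step left them, time stands still between calls to the robot, and variables do not carry over. Pictures are saved under pics/ and viewed, and the job is handed in when it is done.

Besides the shell and the picture viewer there is one more tool, called after "Request:" as a command line: name --argument value ..., lists and objects as JSON in quotes. jog_arm: Moves the arm, as the interface text tells. Its arguments: {"type":"object","properties":{"deltas":{"type":"array","items":{"type":"array"}},"squeeze":{"type":"number"}},"required":["deltas"]}

```bash
mkdir -p pics; ls; python3 - <<'E'
from station import ctrl,get_image,calibration,job
import cv2
for n in("side","top"):
    im=get_image(n); cv2.imwrite(f"pics/{n}0.png",cv2.cvtColor(im,cv2.COLOR_RGB2BGR)); print(n,calibration(n))
print(ctrl.get_obs())
E
```

```text
pics
side {'mtx': array([[473.54738074,   0.        , 247.32238539],
       [  0.        , 473.54738074, 191.72554281],
       [  0.        ,   0.        ,   1.        ]]), 'k1': -5.9428395536294216e-05, 'origin': array([0.10692886, 0.5914629 , 1.08774541]), 'rotation': array([ 0.24556499, -0.85393191, -2.4342615 ])}
top {'mtx': array([[411.92711599,   0.        , 263.94713914],
       [  0.        , 411.92711599, 198.15312959],
       [  0.        ,   0.        ,   1.        ]]), 'k1': -0.05035887020173455, 'origin': array([ 0.46173927, -0.07287477,  1.40936538]), 'rotation': array([ 0.0454389 , -0.04065272, -1.55642385])}
{'t': 0.1, 'q': array([-1.33500751e+00,  5.33254287e-02,  1.61416596e+00, -7.80118413e-06,
        1.47603190e+00, -1.18975432e-01]), 'dq': array([-9.80177186e-06, -1.15863756e-03, -2.15619143e-03, -1.63426190e-04,
       -5.38500947e-04,  8.94468220e-04]), 'effort': array([-4.35214197e-04, -3.94906104e+01, -3.71362925e+01, -1.04637666e-04,
        3.94812261e-03, -5.23751325e-06]), 'tool_pos': array([ 0.21698285, -0.58551072,  0.23015899]), 'tool_rot': array([-2.57751726e+00,  1.79387286e+00,  2.27310094e-03]), 'contact_force': array([-0.57500023,  0.19811804, -0.44981098]), 'wrist_torque': array([0.04623907, 0.01750747, 0.03165936]), 'opening': 0.0854091415768349}
```

View pics/side0.png

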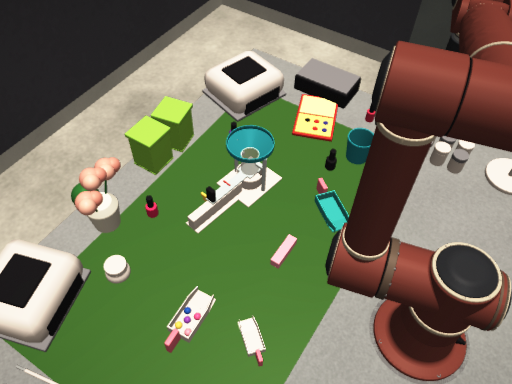

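View pics/top0.png

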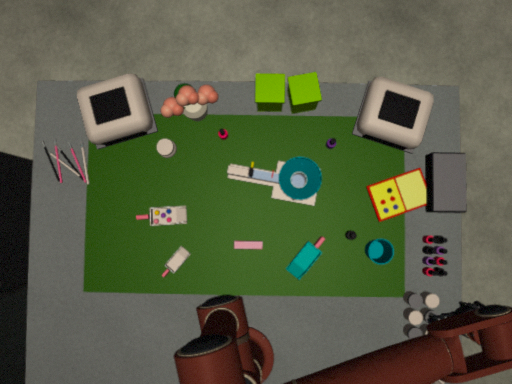

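```bash
cat > h.py <<'E'
import numpy as np,cv2
from scipy.spatial.transform import Rotation as R
from scipy.optimize import least_squares
from station import ctrl,get_image,calibration,job
C={n:calibration(n) for n in("side","top")}
def proj(n,P):
    c=C[n]; M=R.from_rotvec(c["rotation"]).as_matrix()
    p=(np.atleast_2d(P)-c["origin"])@M
    s=np.c_[p[:,0],-p[:,1]]/(-p[:,2:3]); r2=(s**2).sum(1,keepdims=True); s=s*(1+c["k1"]*r2)
    return s*c["mtx"][0,0]+c["mtx"][:2,2]
def ray(n,uv):
    c=C[n]; d=(np.atleast_2d(uv)-c["mtx"][:2,2])/c["mtx"][0,0]; s=d.copy()
    for _ in range(8): s=d/(1+c["k1"]*(s**2).sum(1,keepdims=True))
    return np.c_[s[:,0],-s[:,1],-np.ones(len(s))]@R.from_rotvec(c["rotation"]).as_matrix().T
def onz(n,uv,z):
    d=ray(n,uv); o=C[n]["origin"]; return o+d*((z-o[2])/d[:,2])[:,None]
def tri(us,ut):
    f=lambda X:np.r_[proj("side",X)[0]-us,proj("top",X)[0]-ut]
    r=least_squares(f,[.5,0,.1]); return r.x,np.abs(r.fun).max()
def snap(n,name):
    im=cv2.cvtColor(get_image(n),cv2.COLOR_RGB2BGR); cv2.imwrite(f"pics/{name}.png",im); return im
def crop(im,x0,y0,x1,y1,name,k=None):
    k=k or min(800//(x1-x0),600//(y1-y0)); cv2.imwrite(f"pics/{name}.png",cv2.resize(im[y0:y1,x0:x1],None,fx=k,fy=k,interpolation=cv2.INTER_CUBIC)); print(name,k)
E
python3 - <<'E'
from h import *
s=cv2.imread("pics/side0.png");t=cv2.imread("pics/top0.png")
crop(t,120,190,220,290,"c1"); crop(t,215,150,335,220,"c2"); crop(s,150,270,290,370,"c3"); crop(s,180,110,300,240,"c4")
for n,uv in dict(tray=(168,216),small=(177,262),disp=(300,180),bot_a=(223,135),bot_b=(350,235),bot_c=(331,144),jar=(166,150),bucket=(379,250),buf=(248,245)).items(): print(n,onz("top",uv,0.02).round(3))
E
```

```text
c1 6
c2 6
c3 5
c4 4
tray [[0.473 0.255 0.02 ]]
small [[0.319 0.221 0.02 ]]
disp [[ 0.601 -0.189  0.02 ]]
bot_a [[0.752 0.075 0.02 ]]
bot_b [[ 0.418 -0.36   0.02 ]]
bot_c [[ 0.726 -0.294  0.02 ]]
jar [[0.698 0.269 0.02 ]]
bucket [[ 0.369 -0.458  0.02 ]]
buf [[ 0.38  -0.017  0.02 ]]
```

View pics/c1.png

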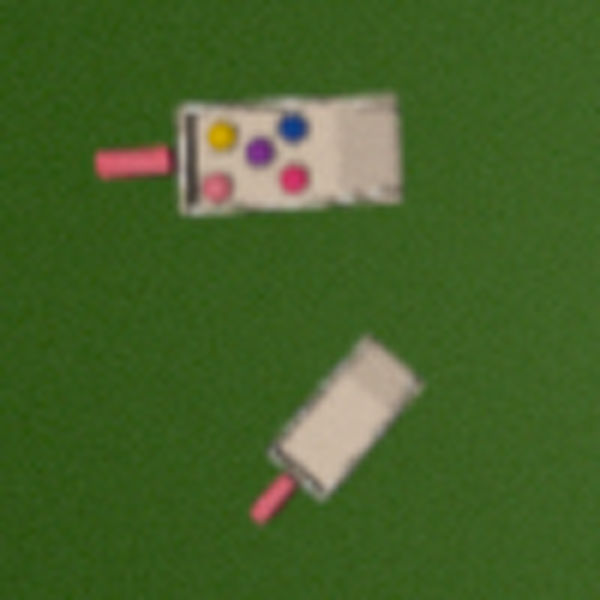

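View pics/c2.png

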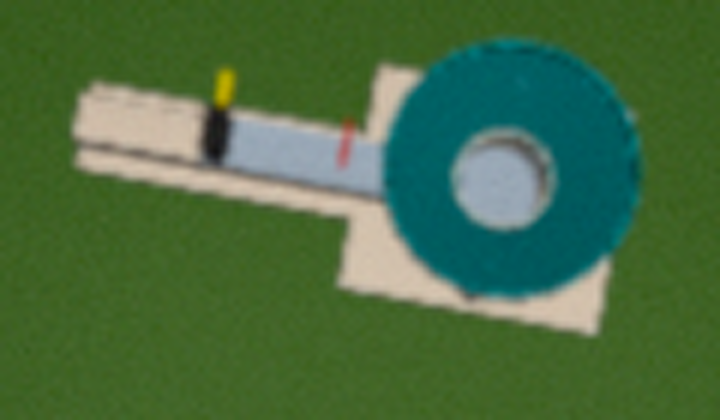

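View pics/c3.png

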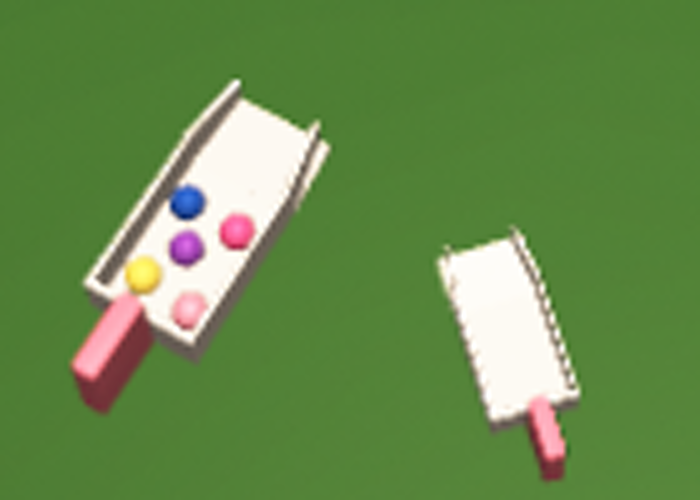

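View pics/c4.png

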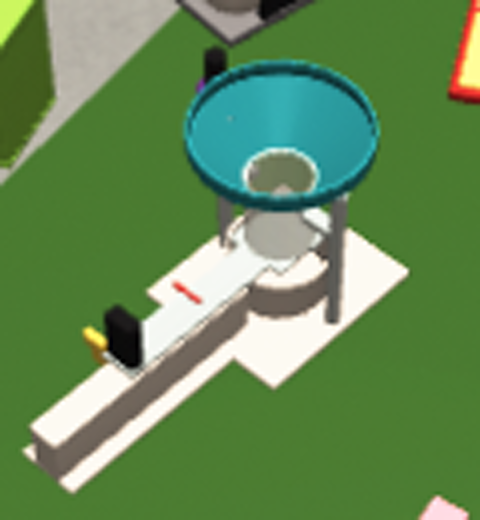

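```bash
cat > blobs.py <<'E'
from h import *
def blob(im,roi,cond):
    x0,y0,x1,y1=roi; h=im[y0:y1,x0:x1].astype(int); b,g,r=h[...,0],h[...,1],h[...,2]
    m=cond(r,g,b); ys,xs=np.nonzero(m); return (np.array([xs.mean()+x0,ys.mean()+y0]) if len(xs) else None),len(xs),(xs.min()+x0,xs.max()+x0,ys.min()+y0,ys.max()+y0) if len(xs) else None
yel=lambda r,g,b:(r>140)&(g>110)&(b<70)
red=lambda r,g,b:(r-g>60)&(r-b>50)
blk=lambda r,g,b:(r<60)&(g<60)&(b<60)
teal=lambda r,g,b:(b-r>50)&(g-r>40)
pink=lambda r,g,b:(r-g>60)&(r-b>15)
E
python3 - <<'E'
from blobs import *
s=cv2.imread("pics/side0.png");t=cv2.imread("pics/top0.png")
S=lambda *a:a
for n,im,rois in(("top",t,dict(yel=(240,155,265,175),red=(265,165,280,182),blk=(246,165,256,180),teal=(275,150,330,205))),("side",s,dict(yel=(195,185,220,205),red=(218,175,236,190),blk=(204,184,218,205),teal=(222,120,280,165)))):
    for k,r in rois.items(): print(n,k,blob(im,r,globals()[k]))
print(blob(t,(130,205,150,230),pink)); print(blob(s,(163,325,184,355),pink))
print(onz("top",blob(t,(275,150,330,205),teal)[0],.15))
E
```

```text
top yel (array([251.91666667, 163.91666667]), 12, (np.int64(251), np.int64(253), np.int64(162), np.int64(166)))
top red (array([272., 174.]), 3, (np.int64(272), np.int64(272), np.int64(173), np.int64(175)))
top blk (array([250.55555556, 172.03703704]), 27, (np.int64(249), np.int64(252), np.int64(168), np.int64(176)))
top teal (array([300.14116653, 177.29163145]), 1183, (np.int64(279), np.int64(321), np.int64(157), np.int64(198)))
side yel (array([203.44444444, 194.66666667]), 9, (np.int64(201), np.int64(206), np.int64(192), np.int64(196)))
side red (array([226.07142857, 182.5       ]), 14, (np.int64(223), np.int64(229), np.int64(180), np.int64(185)))
side blk (array([210.3364486 , 193.78504673]), 107, (np.int64(206), np.int64(214), np.int64(187), np.int64(201)))
side teal (array([249.70557491, 141.43118467]), 1148, (np.int64(226), np.int64(274), np.int64(125), np.int64(162)))
(array([141.87755102, 216.53061224]), 49, (np.int64(136), np.int64(148), np.int64(215), np.int64(218)))
(array([171.75510204, 339.47959184]), 196, (np.int64(165), np.int64(179), np.int64(329), np.int64(351)))
[[ 0.59664048 -0.17879681  0.15      ]]
```

```bash
cat > fitd.py <<'E'
from blobs import *
def rimbox(n,c):
    a=np.linspace(0,2*np.pi,90); p=proj(n,np.c_[c[0]+.066*np.cos(a),c[1]+.066*np.sin(a),0*a+.168]); return p
def W(p,l):
    c,s=np.cos(p[2]),np.sin(p[2]); return np.array([p[0]+c*l[0]-s*l[1],p[1]+s*l[0]+c*l[1],l[2]])
for off in(0,.5):
    def f(p):
        r=[]
        q=rimbox("top",p); r+=[(q[:,0].min()+q[:,0].max())/2-300-off,(q[:,1].min()+q[:,1].max())/2-177.5-off]
        q=rimbox("side",p); r+=[(q[:,0].min()+q[:,0].max())/2-250-off]
        for n,uv in(("top",(272,174)),("side",(226.1,182.5))): r+=list(proj(n,W(p,(-.085,p[3],.058)))[0]-uv-off)
        for n,uv in(("top",(252.2,164)),("side",(203.4,194.6))): r+=list(proj(n,W(p,(-.085-p[4],p[5],.055)))[0]-uv-off)
        for n,uv in(("top",(250.6,172)),("side",(210.3,193.8))): r+=list(proj(n,W(p,(-.155,0,.083)))[0]-uv-off)
        return np.array(r)
    s=least_squares(f,[.6,-.18,2.9,0,.06,.0]) ; s=least_squares(f,[.6,-.18,-.15,0,.06,.0]) 
    print(off,s.x.round(4),np.degrees(s.x[2]),s.fun.round(2))
E
python3 fitd.py
```

```text
0 [ 0.5943 -0.1755 -1.7332  0.0098  0.0714  0.0294] -99.30758561294303 [-0.45  0.   -0.1  -0.12 -0.48  0.46  0.1  -0.54  0.07  0.2  -0.51 -0.42
 -0.17  0.57 -0.6 ]
0.5 [ 0.593  -0.1763 -1.7299  0.0095  0.0715  0.0293] -99.11582791251232 [-0.69 -0.08 -0.06 -0.43 -0.44  0.62 -0.28 -0.9   0.11  0.33 -0.85 -0.71
 -0.12  0.75 -0.98]
```

```bash
python3 - <<'E'
from blobs import *
def W(p,l):
    c,s=np.cos(p[2]),np.sin(p[2]); return np.array([p[0]+c*l[0]-s*l[1],p[1]+s*l[0]+c*l[1],l[2]])
K=[("top",(-.055,.03,.028),(149.6,206.8)),("top",(-.055,-.03,.028),(149.8,225.3)),("top",(.066,0,.030),(186.1,214.3)),("top",(-.075,0,.048),(141.9,216.5)),
("side",(-.055,.03,.028),(167,326.6)),("side",(-.055,-.03,.028),(187.6,339.2)),("side",(.066,0,.03),(206,292.5)),]
f=lambda p:np.concatenate([proj(n,W(p,l))[0]-uv for n,l,uv in K])
s=least_squares(f,[.47,.25,-1.5]); print(s.x.round(4),np.degrees(s.x[2]),s.fun.round(2))
p=s.x
print("handle",W(p,(-.075,0,.03)),"spout",W(p,(.066,0,.013)))
g=blob(cv2.imread("pics/top0.png"),(130,205,150,230),pink); print(onz("top",g[0],.048))
E
```

```text
[ 0.4733  0.2634 -1.5233] -87.27744217939781 [-0.88  0.7  -0.73  0.03 -1.57  0.93 -0.67  0.04 -0.21 -0.8   0.34 -0.57
  0.29 -1.77]
handle [0.46977895 0.33828561 0.03      ] spout [0.47647641 0.19744476 0.013     ]
[[0.46982909 0.33612435 0.048     ]]
```

```bash
cat > mv.py <<'E'
from h import *
def rel(pos,Rt,R0=None,p0=None):
    o=ctrl.get_obs(); R0=R0 or R.from_rotvec(o["tool_rot"]); p0=o["tool_pos"] if p0 is None else np.array(p0)
    d=R0.inv().apply(np.array(pos)-p0); a=np.degrees((R0.inv()*Rt).as_rotvec()); return a.round(2).tolist(),d.round(4).tolist(),f"rows {np.linalg.norm(d)/.0417:.1f} {np.linalg.norm(a)/7.16:.1f}"
def down(psi): # tool x at world angle psi deg, z down
    c,s=np.cos(np.radians(psi)),np.sin(np.radians(psi)); return R.from_matrix(np.array([[c,s,0],[s,-c,0],[0,0,-1]]).T)
E
python3 -c "
from mv import *
print(rel((.41,-.12,.25),down(2.7)))
print(rel((.41,-.12,.25),down(-33)))"
```

```text
([-0.08, 0.09, -72.37], [-0.3695, -0.3427, -0.0191], 'rows 12.1 10.1')
([-0.05, 0.1, -36.67], [-0.3695, -0.3427, -0.0191], 'rows 12.1 5.1')
```

Request:
jog_arm --deltas '[[[0,0,-72.4],[-0.3695,-0.3427,-0.019],0.0854],[[0,0,-72.4],[-0.3695,-0.3427,-0.019],0.0854],[[0,0,-72.4],[-0.3695,-0.3427,-0.019],0.0854],[[0,0,-72.4],[-0.3695,-0.3427,-0.019],0.0854],[[0,0,-72.4],[-0.3695,-0.3427,-0.019],0.0854],[[0,0,-72.4],[-0.3695,-0.3427,-0.019],0.0854],[[0,0,-72.4],[-0.3695,-0.3427,-0.019],0.0854],[[0,0,-72.4],[-0.3695,-0.3427,-0.019],0.0854],[[0,0,-72.4],[-0.3695,-0.3427,-0.019],0.0854],[[0,0,-72.4],[-0.3695,-0.3427,-0.019],0.0854],[[0,0,-72.4],[-0.3695,-0.3427,-0.019],0.0854],[[0,0,-72.4],[-0.3695,-0.3427,-0.019],0.0854]]'

```text
t: 1.1
tool_pos: [0.4085, -0.1224, 0.2499]
tool_rot: [3.141, 0.075, 0.0]
contact_force: [0.8, 0.3, 0.6]
opening: 0.0856
```

```bash
python3 -c "
from mv import *
print(ctrl.get_obs()['q'])
print(rel((.470,.338,.14),down(2.7)))"
```

```text
[-4.66072868e-01 -4.64293511e-01  2.02545464e+00  1.56896726e-06
  1.58016632e+00 -5.13986414e-01]
([0.01, -0.01, 0.05], [0.0835, -0.457, 0.1099], 'rows 11.4 0.0')
```

Request:
jog_arm --deltas '[[[0,0,0],[0.0835,-0.457,0.11],0.0854],[[0,0,0],[0.0835,-0.457,0.11],0.0854],[[0,0,0],[0.0835,-0.457,0.11],0.0854],[[0,0,0],[0.0835,-0.457,0.11],0.0854],[[0,0,0],[0.0835,-0.457,0.11],0.0854],[[0,0,0],[0.0835,-0.457,0.11],0.0854],[[0,0,0],[0.0835,-0.457,0.11],0.0854],[[0,0,0],[0.0835,-0.457,0.11],0.0854],[[0,0,0],[0.0835,-0.457,0.11],0.0854],[[0,0,0],[0.0835,-0.457,0.11],0.0854],[[0,0,0],[0.0835,-0.457,0.11],0.0854],[[0,0,0],[0.0835,-0.457,0.11],0.0854]]'

```text
t: 2.1
tool_pos: [0.4689, 0.3395, 0.1381]
tool_rot: [-3.14, -0.079, 0.004]
contact_force: [-0.0, -0.7, 0.1]
opening: 0.0856
```

```bash
python3 -c "
from mv import *
print(ctrl.get_obs()['q'],ctrl.get_obs()['tool_pos'])
im=snap('side','s1');crop(im,120,230,300,384,'s1c');im=snap('top','t1');crop(im,90,160,240,270,'t1c')
print(rel((.470,.338,.013),down(2.7)))"
```

```text
[4.97520402e-01 2.05424406e-02 1.80576507e+00 1.20055557e-03
 1.31727524e+00 4.46634724e-01] [0.46894691 0.33948504 0.13807161]
s1c 3
t1c 5
([0.06, 0.17, 0.25], [0.0015, 0.0001, 0.1251], 'rows 3.0 0.0')
```

View pics/s1c.png

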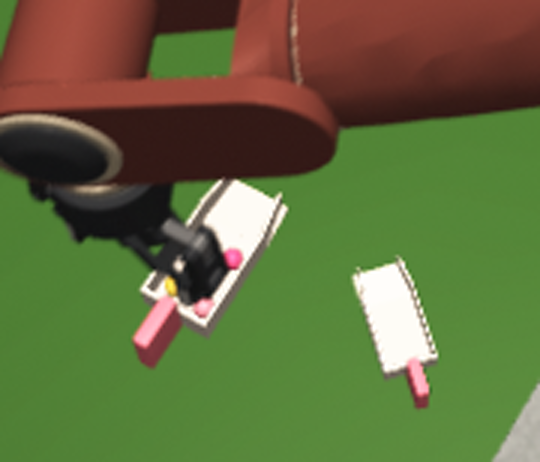

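View pics/t1c.png

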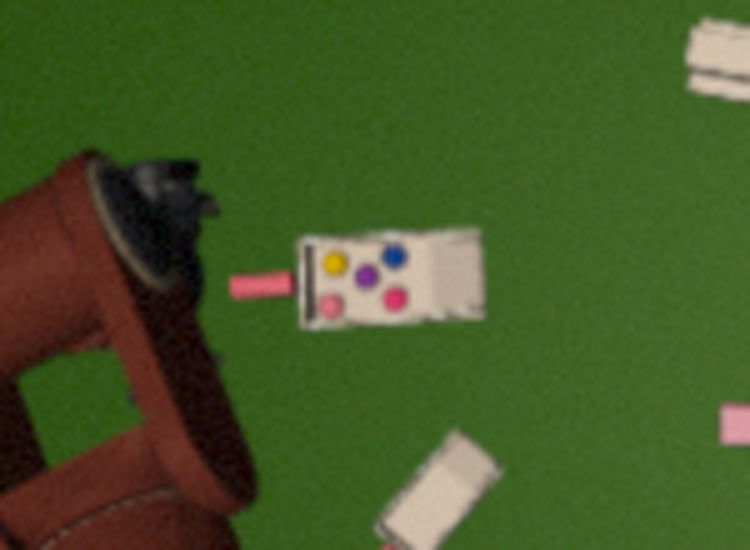

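Request:
jog_arm --deltas '[[[0,0,0.2],[0.0015,0,0.04],0.0854],[[0,0,0.2],[0.0015,0,0.08],0.0854],[[0,0,0.2],[0.0015,0,0.11],0.0854],[[0,0,0.2],[0.0015,0,0.125],0.0854],[[0,0,0.2],[0.0015,0,0.125],0.04],[[0,0,0.2],[0.0015,0,0.125],0.0],[[0,0,0.2],[0.0015,0,0.125],0.0],[[0,0,0.2],[0.0015,0,0.125],0.0],[[0,0,0.2],[0.0015,0,0.125],0.0],[[0,0,0.2],[0.0015,0,0.125],0.0],[[0,0,0.2],[0.0015,0,0.125],0.0],[[0,0,0.2],[0.0015,0,0.125],0.0]]' --squeeze 60

```text
t: 3.2
tool_pos: [0.4729, 0.3367, 0.0171]
tool_rot: [-3.139, -0.069, -0.004]
contact_force: [-0.0, 0.2, 7.1]
opening: 0.013
```

```bash
python3 -c "
from mv import *
print(ctrl.get_obs())
im=snap('side','s2');crop(im,120,230,300,384,'s2c');im=snap('top','t2');crop(im,90,160,240,270,'t2c')
"
```

```text
{'t': 3.2, 'q': array([ 4.90674537e-01,  1.75160524e-01,  1.86514116e+00, -5.26402703e-05,
        1.09824785e+00,  4.46496367e-01]), 'dq': array([-1.94045856e-03,  9.38502713e-04, -4.17315292e-04, -2.94825688e-04,
        1.39080601e-03, -2.92968965e-05]), 'effort': array([ 6.33980613e-02, -3.52059674e+01, -2.81769222e+01, -7.03306243e-03,
       -2.65922500e-01, -2.89867882e-02]), 'tool_pos': array([0.47287305, 0.33674542, 0.01708591]), 'tool_rot': array([-3.13949031, -0.06939727, -0.00429631]), 'contact_force': array([-0.03081605,  0.16150678,  7.07542551]), 'wrist_torque': array([-0.07223247,  0.14667499, -0.05605335]), 'opening': 0.012983492845936504}
s2c 3
t2c 5
```

View pics/s2c.png

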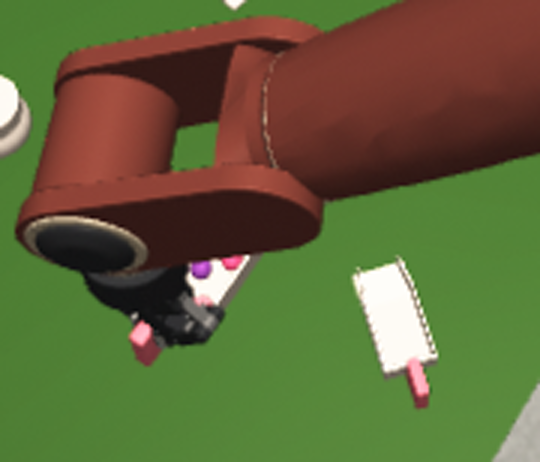

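Request:
jog_arm --deltas '[[[0,0,0],[0,0,-0.005],0],[[0,0,0],[0,0,-0.015],0],[[0,0,0],[0,0,-0.035],0],[[0,0,0],[0,0,-0.06],0],[[0,0,0],[0,0,-0.085],0],[[0,0,0],[0,0,-0.11],0],[[0,0,0],[0,0,-0.14],0],[[0,0,0],[0,0,-0.17],0],[[0,0,0],[0,0,-0.2],0],[[0,0,0],[0,0,-0.225],0],[[0,0,0],[0,0,-0.24],0],[[0,0,0],[0,0,-0.245],0]]'

```text
t: 4.3
tool_pos: [0.4726, 0.3366, 0.2645]
tool_rot: [-3.138, -0.069, -0.008]
contact_force: [0.5, 0.3, -0.8]
opening: 0.0135
```

```bash
python3 -c "
from mv import *
o=ctrl.get_obs();print(o['tool_pos'],o['tool_rot'],o['contact_force'],o['opening'])
im=snap('side','s3');im=snap('top','t3');crop(im,90,140,260,270,'t3c')
print(rel((.754,-.2235,.265),down(-106.5)))
Rr=R.from_rotvec(o['tool_rot']); print(Rr.as_matrix().round(4))
"
```

```text
[0.47258472 0.33664939 0.26448955] [-3.13803658 -0.0694532  -0.00837212] [ 0.50415182  0.30406297 -0.82681272] 0.013489327943843023
t3c 4
([-0.13, -0.02, 109.03], [0.2572, 0.5716, -0.0038], 'rows 15.0 15.2')
[[ 0.999   0.0443  0.0053]
 [ 0.0442 -0.999   0.0029]
 [ 0.0054 -0.0027 -1.    ]]
```

View pics/s3.png

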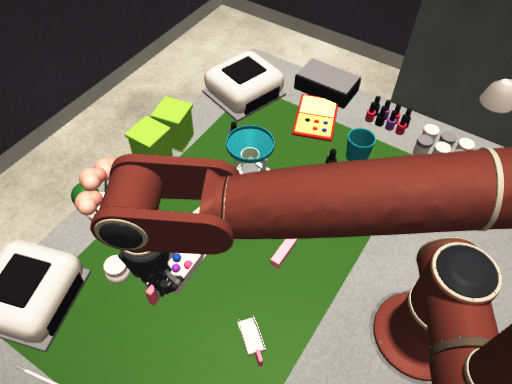

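View pics/t3c.png

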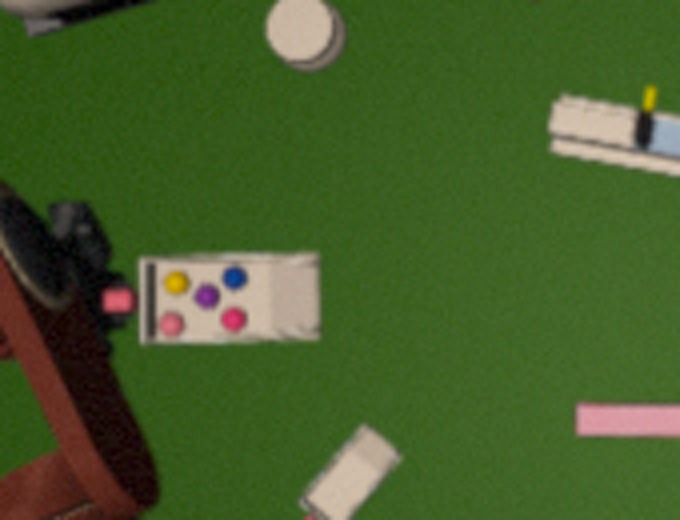

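Request:
jog_arm --deltas '[[[0,0,1],[0.002,0.005,0],0],[[0,0,2.5],[0.006,0.013,0],0],[[0,0,5],[0.012,0.026,0],0],[[0,0,8],[0.019,0.042,0],0],[[0,0,11.5],[0.027,0.06,0],0],[[0,0,15],[0.035,0.079,0],0],[[0,0,18.5],[0.044,0.097,0],0],[[0,0,22],[0.052,0.115,0],0],[[0,0,25.5],[0.06,0.134,0],0],[[0,0,29],[0.068,0.152,0],0],[[0,0,32.5],[0.077,0.17,0],0],[[0,0,36],[0.085,0.189,0],0]]'

```text
t: 5.4
tool_pos: [0.5646, 0.1491, 0.2579]
tool_rot: [3.005, -0.911, -0.005]
contact_force: [0.1, 0.6, -2.0]
opening: 0.0131
```

```bash
python3 -c "
from mv import *
o=ctrl.get_obs();print(o['q'])
print(rel((.754,-.2235,.265),down(-106.5)))
"
```

```text
[ 1.30939475e-01 -5.65687316e-02  1.67778019e+00 -2.51608532e-04
  1.52378626e+00  7.20001055e-01]
([0.21, 0.03, 72.75], [0.3645, 0.2046, -0.0075], 'rows 10.0 10.2')
```

Request:
jog_arm --deltas '[[[0,0,3],[0.015,0.009,-0.002],0],[[0,0,6],[0.031,0.017,-0.004],0],[[0,0,9],[0.046,0.026,-0.006],0],[[0,0,12],[0.061,0.034,-0.008],0],[[0,0,15],[0.076,0.043,-0.008],0],[[0,0,18.5],[0.093,0.052,-0.008],0],[[0,0,22],[0.11,0.062,-0.008],0],[[0,0,25.5],[0.128,0.072,-0.008],0],[[0,0,29],[0.145,0.082,-0.008],0],[[0,0,32.5],[0.163,0.091,-0.008],0],[[0,0,35],[0.176,0.099,-0.008],0],[[0,0,36.5],[0.183,0.103,-0.008],0]]'

```text
t: 6.4
tool_pos: [0.6606, -0.0382, 0.2661]
tool_rot: [2.568, -1.806, -0.004]
contact_force: [-0.6, -0.0, -1.4]
opening: 0.013
```

```bash
python3 -c "
from mv import *
o=ctrl.get_obs();print(o['q'])
snap('top','t4');snap('side','s4')
print(rel((.754,-.2235,.265),down(-106.5)))
"
```

```text
[-1.69946844e-01  1.21901700e-01  1.48159541e+00 -6.04030241e-04
  1.54091254e+00  1.05602458e+00]
([0.12, 0.02, 36.4], [0.2069, -0.0245, 0.0016], 'rows 5.0 5.1')
```

View pics/t4.png

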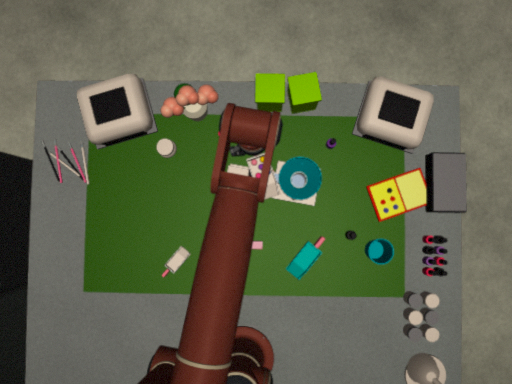

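View pics/s4.png

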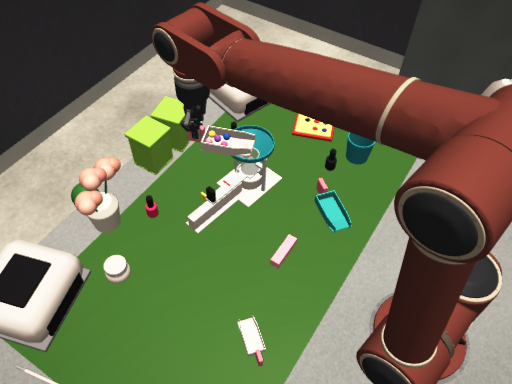

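Request:
jog_arm --deltas '[[[0,0,1],[0.006,-0.001,0],0],[[0,0,4],[0.022,-0.003,0],0],[[0,0,7.5],[0.042,-0.005,0],0],[[0,0,11],[0.062,-0.007,0],0],[[0,0,15],[0.085,-0.01,0],0],[[0,0,19],[0.108,-0.013,0],0],[[0,0,23],[0.131,-0.016,0],0],[[0,0,27],[0.153,-0.018,0],0],[[0,0,30.5],[0.173,-0.021,0],0],[[0,0,33.5],[0.19,-0.023,0.001],0],[[0,0,35.5],[0.202,-0.024,0.002],0],[[0,0,36.4],[0.207,-0.0245,0.002],0]]'

```text
t: 7.5
tool_pos: [0.7548, -0.2228, 0.2653]
tool_rot: [1.88, -2.516, -0.001]
contact_force: [-0.9, -0.5, -1.8]
opening: 0.013
```

```bash
python3 -c "
from mv import *
o=ctrl.get_obs();print(o['q'],o['opening'])
im=snap('side','s5');crop(im,170,60,320,180,'s5c')
snap('top','t5')
Rr=R.from_rotvec(o['tool_rot']); sp=o['tool_pos']+Rr.apply([0,.1395,.004]); print('spout',sp,proj('side',sp),proj('top',sp)); print(Rr.as_matrix().round(3))
"
```

```text
[-3.81413533e-01  4.15339579e-01  1.13520954e+00 -2.41639493e-04
  1.59194705e+00  1.47687802e+00] 0.013031261591344167
s5c 5
spout [ 0.62102554 -0.18328734  0.26144351] [[243.29500653 109.58853803]] [[305.19171456 164.47421626]]
[[-0.284 -0.959 -0.001]
 [-0.959  0.284  0.   ]
 [ 0.     0.001 -1.   ]]
```

View pics/s5c.png

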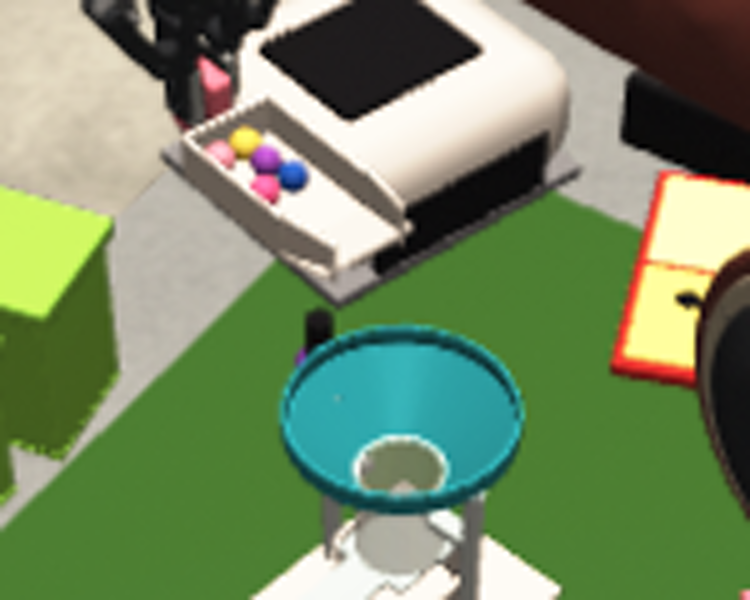

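View pics/t5.png

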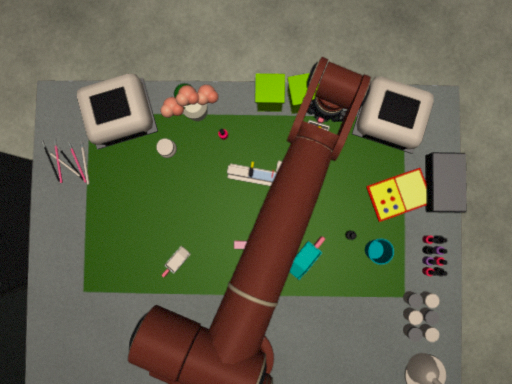

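```bash
cat > pour.py <<'E'
from mv import *
o=ctrl.get_obs(); R0=R.from_rotvec(o['tool_rot']); s=np.array([0,.1395,.004])
import sys
# args: current theta, then list theta:spoutz:back
th0=float(sys.argv[1]); u=np.array([.959,-.284,0]); axis=np.array([.5943,-.1755,0])
for a in sys.argv[2:]:
    th,z,b=map(float,a.split(":"))
    Rt=R0*R.from_rotvec([np.radians(th-th0),0,0]); P=axis+u*b; P[2]=z
    t=R0.inv().apply(P-Rt.apply(s)-o['tool_pos']); print(th-th0,t.round(4).tolist())
E
python3 pour.py 0 4:.235:.028 8:.215:.028 12:.205:.028
```

```text
4.0 [0.0007, -0.0, 0.0171]
8.0 [0.0007, 0.0013, 0.0274]
12.0 [0.0007, 0.0032, 0.0279]
```

Request:
jog_arm --deltas '[[[1,0,0],[0,0,0.004],0],[[2,0,0],[0,0,0.009],0],[[3,0,0],[0,0,0.013],0],[[4,0,0],[0.0007,0,0.017],0],[[5,0,0],[0.0007,0.0003,0.02],0],[[6,0,0],[0.0007,0.0006,0.023],0],[[7,0,0],[0.0007,0.001,0.0255],0],[[8,0,0],[0.0007,0.0013,0.0274],0],[[9,0,0],[0.0007,0.0018,0.0276],0],[[10,0,0],[0.0007,0.0023,0.0277],0],[[11,0,0],[0.0007,0.0028,0.0278],0],[[12,0,0],[0.0007,0.0032,0.0279],0]]'

```text
t: 8.6
tool_pos: [0.7514, -0.2217, 0.2386]
tool_rot: [-1.8, 2.405, -0.255]
contact_force: [0.5, -0.9, -2.4]
opening: 0.0131
```

```bash
python3 pour.py 12 15:.197:.026 18:.19:.026 21:.184:.026 24:.182:.026 28:.180:.026;python3 -c "
from mv import *
im=snap('side','s6');crop(im,170,60,320,180,'s6c')"
```

```text
3.0 [-0.0, 0.0043, 0.0005]
6.0 [-0.0, 0.0065, 0.0001]
9.0 [-0.0, 0.009, -0.0013]
12.0 [-0.0, 0.0109, -0.0064]
16.0 [-0.0, 0.014, -0.0139]
s6c 5
```

View pics/s6c.png

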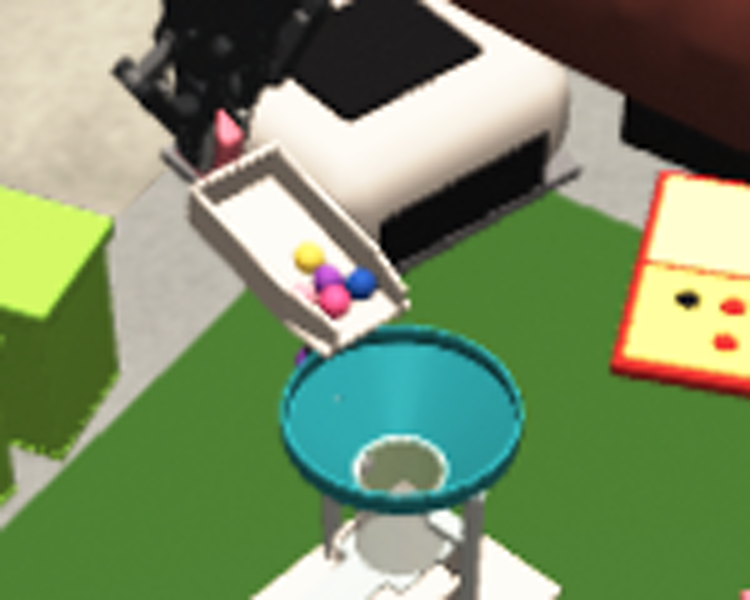

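Request:
jog_arm --deltas '[[[1.5,0,0],[0,0.002,0.0005],0],[[3,0,0],[0,0.0043,0.0005],0],[[4.5,0,0],[0,0.0055,0.0004],0],[[6,0,0],[0,0.0065,0.0001],0],[[7.5,0,0],[0,0.0078,-0.0005],0],[[9,0,0],[0,0.009,-0.0013],0],[[10.5,0,0],[0,0.01,-0.0038],0],[[12,0,0],[0,0.0109,-0.0064],0],[[14,0,0],[0,0.0125,-0.0101],0],[[16,0,0],[0,0.014,-0.0139],0],[[16,0,0],[0,0.014,-0.0139],0],[[16,0,0],[0,0.014,-0.0139],0]]'

```text
t: 9.65
tool_pos: [0.7352, -0.2171, 0.2494]
tool_rot: [-1.675, 2.238, -0.558]
contact_force: [0.1, -0.2, -1.5]
opening: 0.0131
```

```bash
python3 pour.py 28 35:.180:.026 42:.180:.026 50:.180:.026 58:.180:.026;python3 -c "
from mv import *
im=snap('side','s7');crop(im,170,60,320,180,'s7c')"
```

```text
7.0 [-0.0001, 0.0013, -0.0165]
14.0 [-0.0001, 0.0049, -0.0331]
22.0 [-0.0001, 0.0115, -0.0515]
30.0 [-0.0001, 0.0205, -0.0687]
s7c 5
```

View pics/s7c.png

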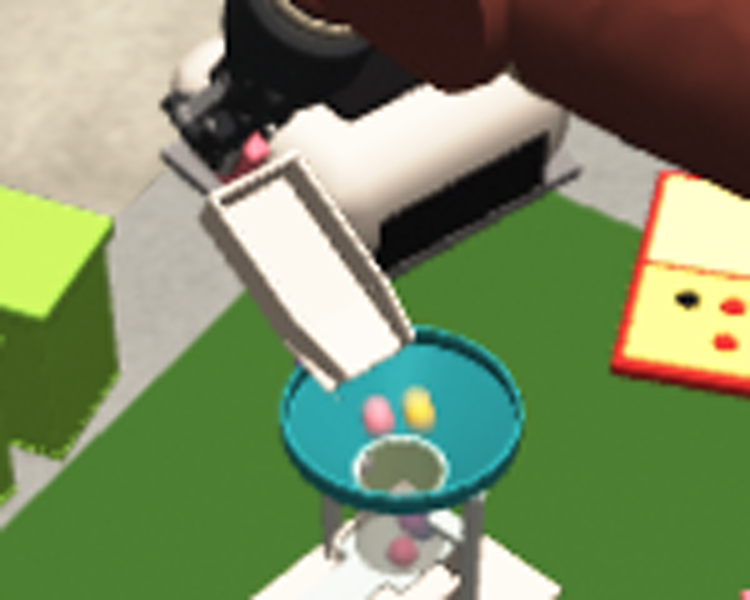

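Request:
jog_arm --deltas '[[[0,0,0],[0,-0.002,-0.005],0],[[0,0,0],[0,-0.007,-0.015],0],[[0,0,0],[0,-0.014,-0.03],0],[[0,0,0],[0,-0.022,-0.045],0],[[0,0,0],[0,-0.03,-0.06],0],[[0,0,0],[0,-0.03,-0.06],0]]'

```text
t: 10.2
tool_pos: [0.736, -0.2175, 0.3239]
tool_rot: [-1.671, 2.232, -0.57]
contact_force: [0.5, -0.7, 1.0]
opening: 0.0131
```

```bash
python3 -c "
from mv import *
im=snap('side','s8');crop(im,170,60,320,180,'s8c')
o=ctrl.get_obs(); print(o['tool_pos'],o['q'])"
```

```text
s8c 5
[ 0.73535845 -0.21719412  0.32114919] [-0.4045216   0.04638245  1.52642368  0.06325853  1.0768653   1.43572979]
```

View pics/s8c.png

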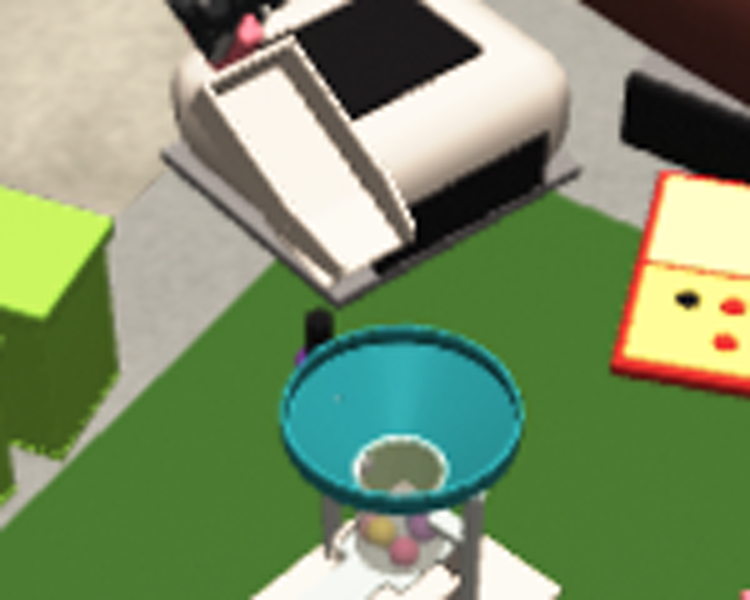

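```bash
python3 -c "
from mv import *
print(rel((.62,.02,.30),down(-55)))"
```

```text
([-26.43, -12.77, -50.27], [-0.1951, 0.1661, -0.066], 'rows 6.3 8.1')
```

Request:
jog_arm --deltas '[[[-2.6,-1.3,-5],[-0.0195,0.0166,-0.0066],0],[[-5.3,-2.6,-10],[-0.039,0.033,-0.013],0],[[-7.9,-3.8,-15.1],[-0.0585,0.05,-0.02],0],[[-10.6,-5.1,-20.1],[-0.078,0.066,-0.0265],0],[[-13.2,-6.4,-25.1],[-0.0975,0.083,-0.033],0],[[-15.9,-7.7,-30.2],[-0.117,0.1,-0.04],0],[[-18.5,-9,-35.2],[-0.1365,0.116,-0.046],0],[[-21.1,-10.2,-40.2],[-0.156,0.133,-0.053],0],[[-23.8,-11.5,-45.2],[-0.1755,0.15,-0.06],0],[[-26.43,-12.77,-50.27],[-0.1951,0.1661,-0.066],0],[[-26.43,-12.77,-50.27],[-0.1951,0.1661,-0.066],0]]'

```text
t: 11.17
tool_pos: [0.6175, 0.0245, 0.2945]
tool_rot: [2.791, -1.441, -0.018]
contact_force: [0.5, 1.1, -1.5]
opening: 0.0131
```

```bash
python3 -c "
from mv import *
print(rel((.473,.337,.12),down(2.5)))"
```

```text
([0.02, 0.7, -57.12], [-0.3366, -0.0642, 0.1776], 'rows 9.3 8.0')
```

Request:
jog_arm --deltas '[[[0,0.1,-5.2],[-0.031,-0.006,0.01],0],[[0,0.1,-10.4],[-0.061,-0.012,0.02],0],[[0,0.2,-15.6],[-0.092,-0.018,0.035],0],[[0,0.3,-20.8],[-0.122,-0.023,0.05],0],[[0,0.3,-26],[-0.153,-0.029,0.07],0],[[0,0.4,-31.2],[-0.184,-0.035,0.09],0],[[0,0.4,-36.4],[-0.214,-0.041,0.11],0],[[0,0.5,-41.5],[-0.245,-0.047,0.13],0],[[0,0.6,-46.7],[-0.275,-0.052,0.15],0],[[0,0.6,-51.9],[-0.306,-0.058,0.165],0],[[0,0.7,-57.1],[-0.3366,-0.0642,0.1776],0],[[0,0.7,-57.1],[-0.3366,-0.0642,0.1776],0]]'

```text
t: 12.17
tool_pos: [0.4725, 0.3362, 0.116]
tool_rot: [3.138, 0.067, -0.004]
contact_force: [-1.0, -0.7, -1.7]
opening: 0.0133
```

```bash
python3 -c "
from mv import *
print(rel((.473,.337,.019),down(2.5)));print(R.from_rotvec(ctrl.get_obs()['tool_rot']).as_matrix().round(3))"
```

```text
([0.19, 0.16, -0.06], [0.0008, -0.0011, 0.097], 'rows 2.3 0.0')
[[ 0.999  0.043 -0.003]
 [ 0.043 -0.999 -0.003]
 [-0.003  0.003 -1.   ]]
```

Request:
jog_arm --deltas '[[[0,0.2,0],[0,0,0.025],0],[[0.2,0.2,0],[0,0,0.05],0],[[0.2,0.2,0],[0,0,0.07],0],[[0.2,0.2,0],[0,0,0.085],0],[[0.2,0.2,0],[0,0,0.093],0],[[0.2,0.2,0],[0,0,0.097],0],[[0.2,0.2,0],[0,0,0.099],0],[[0.2,0.2,0],[0,0,0.099],0]]'

```text
t: 12.83
tool_pos: [0.4779, 0.3335, 0.022]
tool_rot: [-3.14, -0.056, -0.013]
contact_force: [0.3, -0.6, -1.7]
opening: 0.0132
```

Request:
jog_arm --deltas '[[[0,0,0],[0,0,0.002],0],[[0,0,0],[0,0,0.003],0],[[0,0,0],[0,0,0.003],0]]'

```text
t: 13.08
tool_pos: [0.4777, 0.3337, 0.0191]
tool_rot: [-3.139, -0.057, -0.013]
contact_force: [-0.1, -0.0, -0.7]
opening: 0.0131
```

Request:
jog_arm --deltas '[[[0,0,0],[0,0,0.001],0],[[0,0,0],[0,0,0.002],0],[[0,0,0],[0,0,0.002],0]]'

```text
t: 13.33
tool_pos: [0.4776, 0.3338, 0.0172]
tool_rot: [-3.14, -0.058, -0.013]
contact_force: [-1.2, -0.6, 2.5]
opening: 0.0128
```

Tray is on the table; open.

Request:
jog_arm --deltas '[[[0,0,0],[0,0,0],0.02],[[0,0,0],[0,0,0],0.045],[[0,0,0],[0,0,0],0.0854],[[0,0,0],[0,0,0],0.0854],[[0,0,0],[0,0,0],0.0854],[[0,0,0],[0,0,-0.02],0.0854],[[0,0,0],[0,0,-0.06],0.0854],[[0,0,0],[0,0,-0.1],0.0854],[[0,0,0],[0,0,-0.14],0.0854],[[0,0,0],[0,0,-0.17],0.0854],[[0,0,0],[0,0,-0.18],0.0854]]'

```text
t: 14.25
tool_pos: [0.4785, 0.3347, 0.2035]
tool_rot: [-3.135, -0.058, -0.027]
contact_force: [1.3, 0.4, 1.6]
opening: 0.0854
```

```bash
python3 -c "
from mv import *
im=snap('side','s9');crop(im,160,100,300,210,'s9c')
im=snap('top','t9');crop(im,120,140,320,270,'t9c')
u=np.array([.1616,.9868]); tab=np.array([.5943,-.1755])+.155*u; print(tab)
o=ctrl.get_obs();print(o['q'],o['tool_pos'])
print(rel((tab[0],tab[1],.18),down(80.7)));print(rel((tab[0],tab[1],.18),down(-99.3)))"
```

```text
s9c 5
t9c 4
[ 0.619348 -0.022546]
[ 0.48404927 -0.03435978  1.75395386 -0.00240221  1.40892741  0.44782998] [0.47735713 0.33406136 0.19961323]
([0.33, -0.75, -78.6], [0.1286, 0.3616, 0.02], 'rows 9.2 11.0')
([-0.8, -0.35, 101.39], [0.1286, 0.3616, 0.02], 'rows 9.2 14.2')
```

View pics/s9c.png

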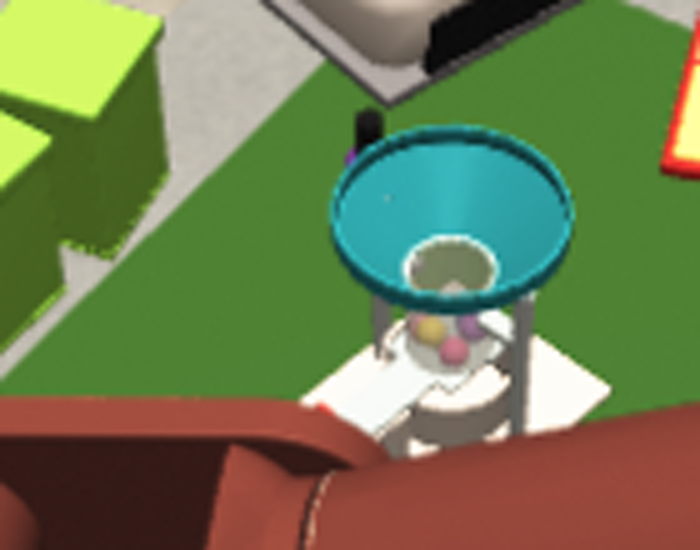

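View pics/t9c.png

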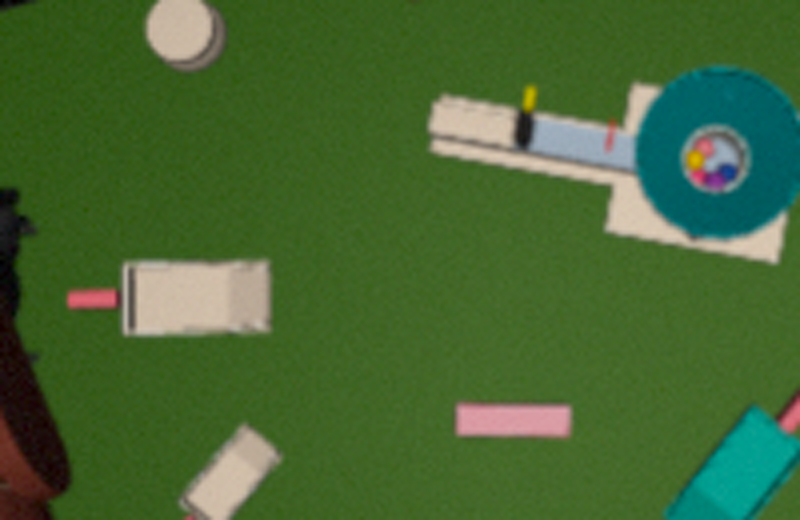

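Request:
jog_arm --deltas '[[[0,0,-6.6],[0.011,0.03,0.002],0.0854],[[0,-0.1,-13.1],[0.022,0.06,0.004],0.0854],[[0,-0.2,-19.7],[0.033,0.09,0.006],0.0854],[[0.1,-0.3,-26.2],[0.043,0.12,0.008],0.0854],[[0.1,-0.3,-32.8],[0.054,0.151,0.01],0.0854],[[0.2,-0.4,-39.3],[0.065,0.181,0.012],0.0854],[[0.2,-0.5,-45.9],[0.076,0.211,0.014],0.0854],[[0.2,-0.5,-52.4],[0.086,0.241,0.016],0.0854],[[0.3,-0.6,-59],[0.097,0.271,0.018],0.0854],[[0.3,-0.7,-65.5],[0.107,0.301,0.019],0.0854],[[0.3,-0.75,-72.1],[0.118,0.331,0.02],0.0854],[[0.33,-0.75,-78.6],[0.1286,0.3616,0.02],0.0854]]'

```text
t: 15.35
tool_pos: [0.6162, -0.0246, 0.1727]
tool_rot: [-2.384, -2.037, 0.015]
contact_force: [0.7, 0.1, -0.0]
opening: 0.0857
```

Request:
jog_arm --deltas '[[[0,0,0],[0,0,0],0.0854]]'

```text
t: 15.43
tool_pos: [0.6174, -0.028, 0.1731]
tool_rot: [-2.393, -2.03, 0.016]
contact_force: [0.3, 0.5, -0.1]
opening: 0.0856
```

```bash
python3 -c "
from mv import *
im=snap('side','s10');crop(im,140,60,300,240,'s10c')
o=ctrl.get_obs();print(o['q'],o['tool_pos'])
print(proj('side',o['tool_pos']))
print(rel((.6193,-.0225,.067),down(80.7)))"
```

```text
s10c 3
[-0.16034569  0.08284107  1.67981965 -0.00380053  1.3890864  -1.56381702] [ 0.61672259 -0.02563926  0.17320867]
[[210.53736119 170.96336305]]
([-0.58, 0.22, -0.25], [0.0039, 0.0031, 0.1062], 'rows 2.5 0.1')
```

View pics/s10c.png

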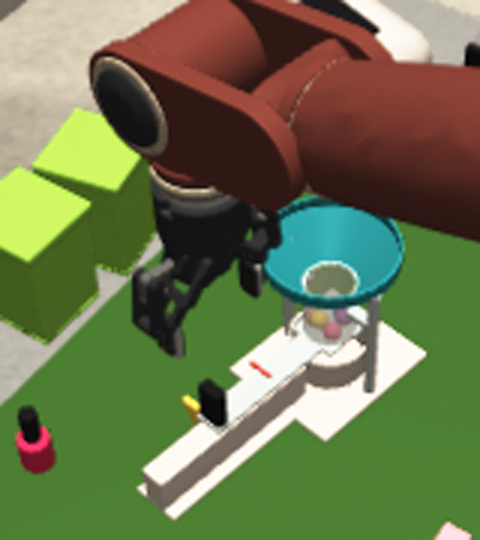

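Request:
jog_arm --deltas '[[[-0.5,0.2,-0.2],[0.002,0.003,0.02],0.0854],[[-0.5,0.2,-0.2],[0.004,0.003,0.045],0.0854],[[-0.5,0.2,-0.2],[0.004,0.003,0.07],0.0854],[[-0.5,0.2,-0.2],[0.004,0.003,0.09],0.0854],[[-0.5,0.2,-0.2],[0.004,0.003,0.1],0.0854],[[-0.5,0.2,-0.2],[0.004,0.003,0.103],0.0854],[[-0.5,0.2,-0.2],[0.004,0.003,0.103],0.0854],[[-0.5,0.2,-0.2],[0.004,0.003,0.103],0.0854]]'

```text
t: 16.15
tool_pos: [0.6213, -0.0198, 0.0748]
tool_rot: [2.388, 2.036, 0.005]
contact_force: [0.2, 0.5, 0.8]
opening: 0.0855
```

```bash
python3 -c "
from mv import *
im=snap('side','s11');crop(im,140,100,300,240,'s11c')
o=ctrl.get_obs();print(o['tool_pos'])
print(rel((.6193,-.0225,.067),down(80.7)))"
```

```text
s11c 4
[ 0.62184644 -0.02003894  0.07553526]
([0.37, -0.0, 0.2], [-0.0028, -0.0022, 0.0085], 'rows 0.2 0.1')
```

View pics/s11c.png

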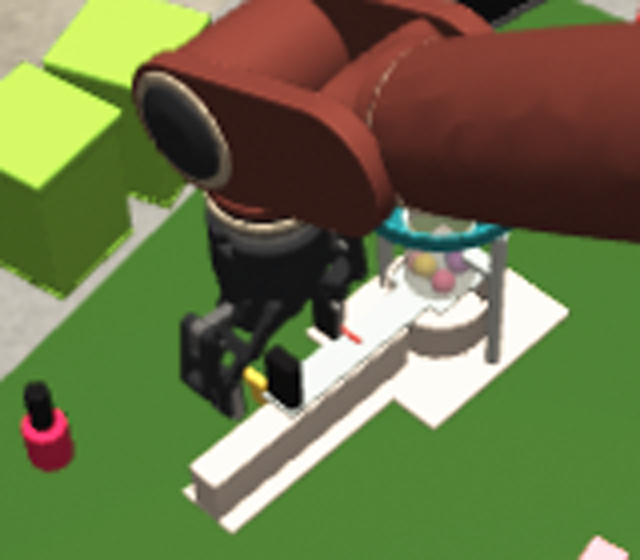

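```bash
python3 -c "
from mv import *
o=ctrl.get_obs();Rr=R.from_rotvec(o['tool_rot']);p=o['tool_pos']
for s in(1,-1):
  for dy in(-.011,.011):
    q=p+Rr.apply([s*.0427,dy,-.013]); print(s,dy,q.round(3),((proj('side',q)-[140,100])*4).round(0))
for l in((-.148,-.013,.102),(-.162,-.013,.102),(-.148,.013,.102),(-.162,.013,.102),(-.162,-.013,.056),(-.162,.013,.056),(-.148,-.013,.056)):
  c,s_=np.cos(-1.7332),np.sin(-1.7332); w=[.5943+c*l[0]-s_*l[1],-.1755+s_*l[0]+c*l[1],l[2]]; print(l,np.round(w,3),((proj('side',w)-[140,100])*4).round(0))
"
```

```text
1 -0.011 [0.618 0.024 0.088] [[244. 415.]]
1 0.011 [0.639 0.02  0.089] [[221. 397.]]
-1 -0.011 [ 0.604 -0.06   0.088] [[334. 341.]]
-1 0.011 [ 0.626 -0.064  0.089] [[311. 324.]]
(-0.148, -0.013, 0.102) [ 0.605 -0.027  0.102] [[303. 360.]]
(-0.162, -0.013, 0.102) [ 0.608 -0.014  0.102] [[288. 372.]]
(-0.148, 0.013, 0.102) [ 0.631 -0.032  0.102] [[276. 339.]]
(-0.162, 0.013, 0.102) [ 0.633 -0.018  0.102] [[261. 351.]]
(-0.162, -0.013, 0.056) [ 0.608 -0.014  0.056] [[292. 413.]]
(-0.162, 0.013, 0.056) [ 0.633 -0.018  0.056] [[265. 393.]]
(-0.148, -0.013, 0.056) [ 0.605 -0.027  0.056] [[306. 402.]]
```

Request:
jog_arm --deltas '[[[0.3,0,0.2],[-0.002,-0.002,0.004],0.0854],[[0.3,0,0.2],[-0.003,-0.003,0.007],0.07],[[0.3,0,0.2],[-0.003,-0.003,0.007],0.05],[[0.3,0,0.2],[-0.003,-0.003,0.007],0.03],[[0.3,0,0.2],[-0.003,-0.003,0.007],0.02],[[0.3,0,0.2],[-0.003,-0.003,0.007],0.0],[[0.3,0,0.2],[-0.003,-0.003,0.007],0.0],[[0.3,0,0.2],[-0.003,-0.003,0.007],0.0],[[0.3,0,0.2],[-0.003,-0.003,0.007],0.0]]' --squeeze 60

```text
t: 16.95
tool_pos: [0.6178, -0.0217, 0.0674]
tool_rot: [-2.393, -2.033, -0.001]
contact_force: [0.3, 4.5, 0.6]
opening: 0.0131
```

```bash
python3 -c "
from mv import *
im=snap('side','s12');crop(im,140,100,300,240,'s12c')
o=ctrl.get_obs();print(o['tool_pos'],o['opening'],o['contact_force'])
print(R.from_rotvec(o['tool_rot']).as_matrix().round(3))"
```

```text
s12c 4
[ 0.6177448  -0.02172944  0.06741316] 0.013505998646857236 [-0.05191443  5.12674033  1.88948235]
[[ 0.162  0.987 -0.   ]
 [ 0.987 -0.162  0.002]
 [ 0.002 -0.001 -1.   ]]
```

View pics/s12c.png

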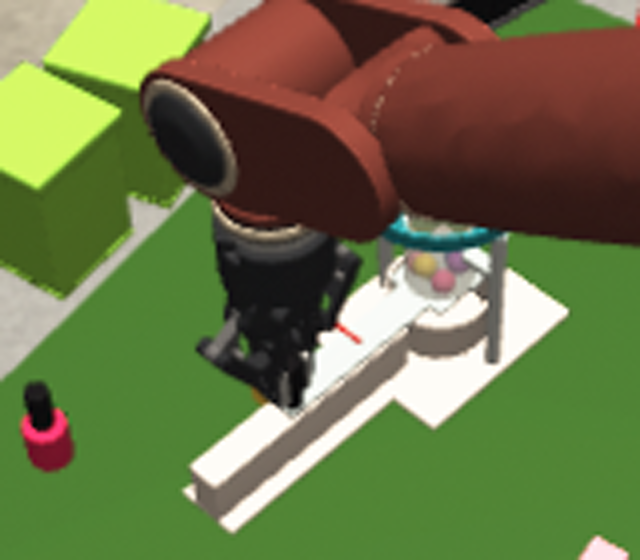

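Request:
jog_arm --deltas '[[[0,0,0],[0.006,0,0],0],[[0,0,0],[0.014,0,0],0],[[0,0,0],[0.022,0,0],0],[[0,0,0],[0.03,0,0],0],[[0,0,0],[0.038,0,0],0],[[0,0,0],[0.046,0,0],0],[[0,0,0],[0.054,0,0],0],[[0,0,0],[0.06,0,0],0],[[0,0,0],[0.065,0,0],0],[[0,0,0],[0.067,0,0],0],[[0,0,0],[0.067,0,0],0],[[0,0,0],[0.067,0,0],0]]'

```text
t: 18.0
tool_pos: [0.6286, 0.0425, 0.0673]
tool_rot: [2.393, 2.033, -0.004]
contact_force: [-1.4, -7.9, 2.3]
opening: 0.0134
```

```bash
python3 -c "
from mv import *
im=snap('side','s13');crop(im,160,130,300,240,'s13c')
im=snap('top','t13');crop(im,210,130,340,220,'t13c')
o=ctrl.get_obs();print(o['tool_pos'],o['opening'],o['contact_force'],(o['tool_pos']-[.6178,-.0217,.0674])@[.1616,.987,0])"
```

```text
s13c 5
t13c 6
[0.62858906 0.04241034 0.06730701] 0.0134555060098153 [-1.23473926 -7.90028603  3.53402285] 0.06502041831374047
```

View pics/s13c.png

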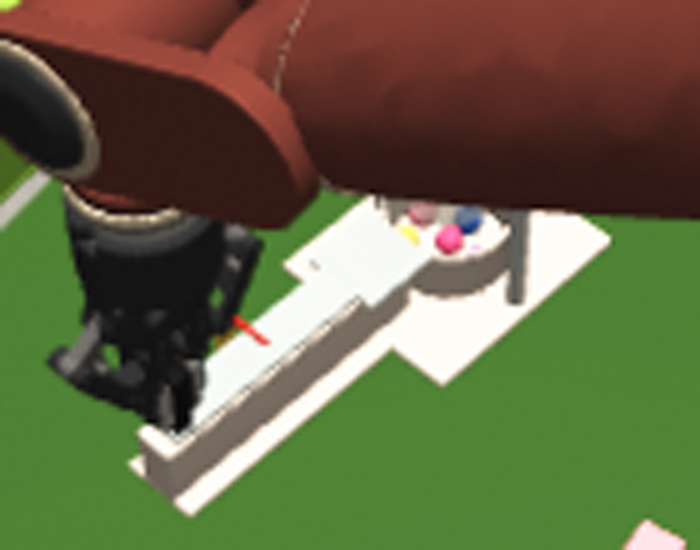

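View pics/t13c.png

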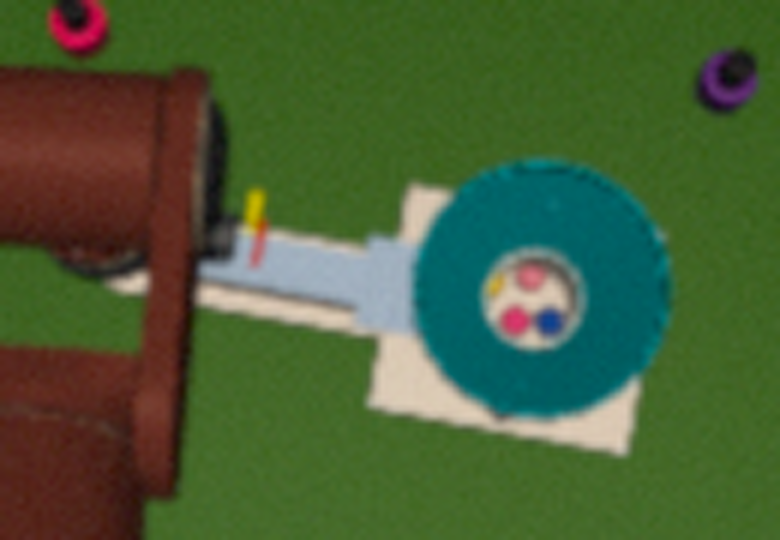

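```bash
python3 - <<'E'
from blobs import *
im=cv2.imread("pics/top0.png"),cv2.imread("pics/t13.png"),cv2.imread("pics/t9.png")
u=np.array([.1616,.9868]); v=np.array([u[1],-u[0]]); A=np.array([.5943,-.1755])
def wb(img,roi,w):
    x0,y0,x1,y1=roi; h=img[y0:y1,x0:x1].astype(float); W=np.clip(w(h[...,2],h[...,1],h[...,0]),0,None)
    ys,xs=np.mgrid[y0:y1,x0:x1]; return np.array([(W*xs).sum(),(W*ys).sum()])/W.sum()
yw=lambda r,g,b:np.where(r-b>70,np.minimum(r,g)-b-40,0)*(g>100)
rw=lambda r,g,b:np.where((g<150),r-g-25,0)*(r-g>25)*(np.abs(g-b)<60)
for i,img in enumerate(im):
    y=wb(img,(244,155,265,175),yw); rr=(266,165,280,184) if i!=1 else (249,165,258,180)
    r=wb(img,rr,rw)
    Y=onz("top",y,.057)[0,:2]; P=onz("top",r,.058)[0,:2]
    print(y,r,"along",(Y-A)@u,(P-A)@u,"diff",(Y-P)@u,"lat",(Y-A)@v,(P-A)@v)
h=im[1][163:178,247:260]
print(h[...,2]-0); print(h[...,1]); print(h[...,0])
E
```

```text
[251.96925657 164.06036892] [272.17058824 173.39411765] along 0.15520587703916247 0.08408362516627844 diff 0.07112225187288401 lat 0.02931756674206716 0.01035764660980452
[252.0271581  164.20077595] [252.77589852 170.08245243] along 0.15493468056784446 0.14898542923704183 diff 0.005949251330802632 lat 0.028891317562963325 0.009969018061759222
[251.97234043 164.05691489] [272.16620499 173.41274238] along 0.15519787864277468 0.0840870984134595 diff 0.0711107802293152 lat 0.029330657544884748 0.01029433787958257
[[ 45  62  67  77 146 193 164  90  64  65  62  65  59]
 [ 47  62  63  81 154 193 156  80  63  61  62  62  65]
 [ 45  56  53  88 169 191 140  80  67  61  65  66  63]
 [ 44  46  50  91 167 183 149 106  68  61  63  65  64]
 [ 57  59  87 131 172 177 165 137  86  77  74  68  66]
 [ 79  77 121 172 192 192 178 162 145 144 129 112  95]
 [ 84  84 116 158 172 184 189 189 192 192 181 167 151]
 [ 79  76 123 157 162 176 181 170 172 173 173 182 183]
 [ 55  68 128 156 161 177 179 167 162 162 163 163 162]
 [ 51  79 131 158 166 178 175 162 161 160 163 160 160]
 [ 91 117 149 161 171 176 175 160 1
[... 1192 characters left out ...]
29   0   0   0  33  41  35  36  38  31]
 [ 45  45  39  34   0   0   0  35  34  34  35  38  33]
 [ 55  57  74  88  58   0   0  45  55  54  48  43  36]
 [ 75  73 114 137 112  68  44  93 116 117 103  88  70]
 [ 80  80 128 161 156 116  85 142 174 174 162 147 132]
 [ 74  80 144 182 181 135 115 161 187 188 184 182 181]
 [ 53  78 150 185 175 127 121 169 188 189 190 190 188]
 [ 55  92 155 185 165 114 132 176 189 191 191 190 187]
 [108 138 176 187 165 119 153 185 190 192 191 192 193]
 [159 176 184 184 164 151 170 190 191 190 190 190 192]
 [181 184 187 185 186 185 186 186 190 188 190 192 192]
 [156 164 173 177 182 189 184 186 183 189 190 190 187]
 [115 118 132 142 149 157 161 166 170 181 186 184 185]]
```

Request:
jog_arm --deltas '[[[0,0,0],[0.003,0,0],0],[[0,0,0],[0.006,0,0],0],[[0,0,0],[0.006,0,0],0],[[0,0,0],[0.006,0,0],0],[[0,0,0],[0.006,0,0],0]]'

```text
t: 18.52
tool_pos: [0.6296, 0.0482, 0.0673]
tool_rot: [2.393, 2.033, -0.004]
contact_force: [-1.2, -8.6, 2.0]
opening: 0.0132
```

```bash
python3 - <<'E'
from blobs import *
im=snap('side','s14');crop(im,160,130,300,240,'s14c')
t=snap('top','t14');crop(t,210,130,340,220,'t14c')
o=ctrl.get_obs();print(o['tool_pos'],o['opening'],o['contact_force'],(o['tool_pos']-[.6178,-.0217,.0674])@[.1616,.987,0])
u=np.array([.1616,.9868]); A=np.array([.5943,-.1755])
h=t.astype(int)
for row in range(168,176):
    d=np.clip(h[row,243:260,2]-h[row,243:260,1]-15,0,None); print(row,d, (d*np.arange(243,260)).sum()/max(d.sum(),1))
E
```

```text
s14c 5
t14c 6
[0.62955246 0.04815329 0.06729818] 0.013284178245068537 [-1.33198522 -9.25269634  1.93512599] 0.07084439164321897
168 [ 0  0  0  0  0  0  0 12 61 48  0  0  0  0  0  0  0] 251.29752066115702
169 [ 0  0  0  0  0  0  0  9 57 25  0  0  0  0  0  0  0] 251.17582417582418
170 [ 0  0  0  0  0  0  0 19 65 11  0  0  0  0  0  0  0] 250.9157894736842
171 [ 0  0  0  0  0  0  0 21 52  0  0  0  0  0  0  0  0] 250.7123287671233
172 [ 0  0  0  0  0  0  0 24 41  0  0  0  0  0  0  0  0] 250.63076923076923
173 [ 0  0  0  0  0  0  0 13 22  0  0  0  0  0  0  0  0] 250.62857142857143
174 [0 0 0 0 0 0 0 0 0 0 0 0 0 0 0 0 0] 0.0
175 [0 0 0 0 0 0 0 0 0 0 0 0 0 0 0 0 0] 0.0
```

View pics/t14c.png

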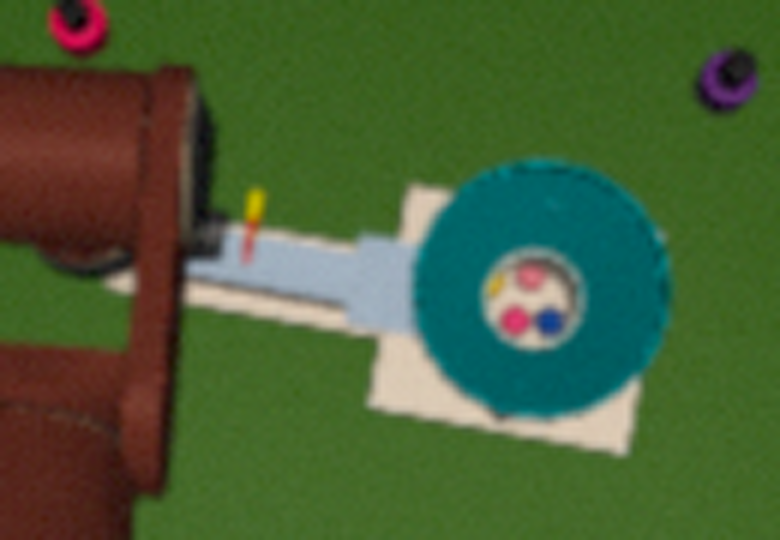

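View pics/s14c.png

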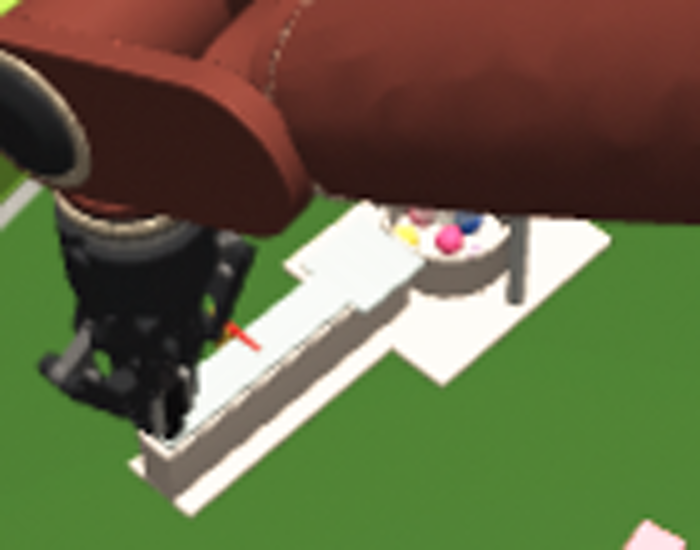

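```bash
python3 - <<'E'
from h import *
s=cv2.imread("pics/s14.png");t=cv2.imread("pics/t14.png")
crop(s,225,155,285,200,"z1",13);crop(t,280,160,320,195,"z2",16)
s=cv2.imread("pics/s13.png");crop(s,225,155,285,200,"z3",13)
E
```

```text
z1 13
z2 16
z3 13
```

View pics/z1.png

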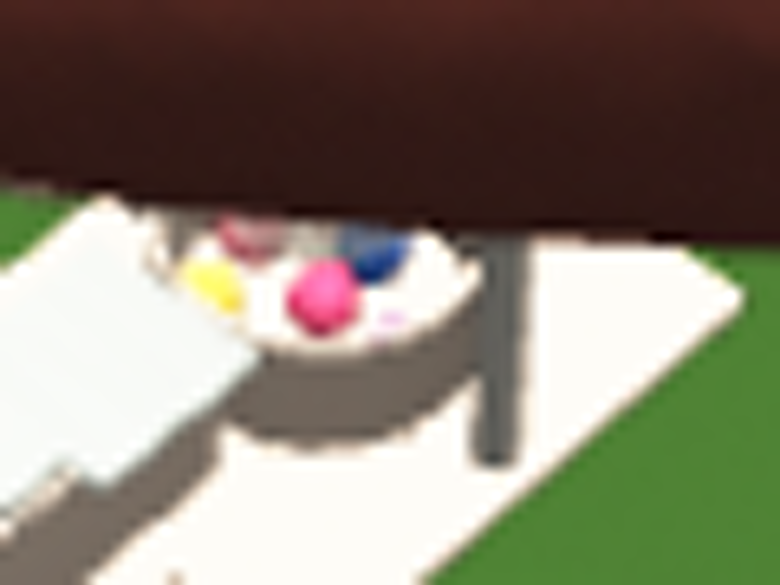

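View pics/z2.png

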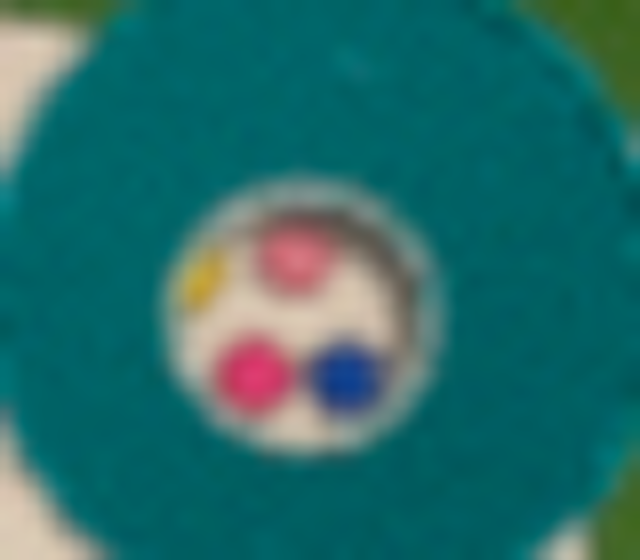

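```bash
python3 - <<'E'
from h import *
A=np.array([.5943,-.1755])
for z in(.046,.028,.025,.019):
    p=onz("side",(255,179.6),z)[0]; print(z,p[:2]-A,np.linalg.norm(p[:2]-A))
for n in("s13","s14"): print(cv2.imread(f"pics/{n}.png")[176:184,250:261].tolist()[3])
# bead visibility if at near-wall
for az in range(90,200,15):
    c=A+.025*np.array([np.cos(np.radians(az)),np.sin(np.radians(az))]); print(az,proj("side",[*c,.019]).round(1),proj("top",[*c,.019]).round(1))
E
```

```text
0.046 [-0.03219938  0.01986594] 0.037834579723606106
0.028 [-0.0243346   0.00695708] 0.025309560608232064
0.025 [-0.02302381  0.0048056 ] 0.023519981296622222
0.019 [-0.02040222  0.00050265] 0.020408406693140233
[[119, 75, 230], [112, 76, 217], [163, 165, 226], [245, 250, 254], [233, 219, 245], [234, 210, 244], [240, 242, 252], [237, 246, 252], [202, 220, 233], [126, 140, 154], [83, 90, 100]]
[[119, 75, 230], [111, 75, 216], [162, 164, 225], [245, 250, 254], [233, 218, 245], [235, 210, 244], [240, 242, 252], [237, 246, 252], [202, 220, 233], [125, 139, 154], [82, 90, 100]]
90 [[244.6 182. ]] [[288.5 181.9]]
105 [[246.6 182.7]] [[288.7 183.8]]
120 [[248.8 183.1]] [[289.4 185.6]]
135 [[251.  182.9]] [[290.6 187.2]]
150 [[253.1 182.4]] [[292.1 188.4]]
165 [[255.  181.4]] [[293.9 189.1]]
180 [[256.4 180.2]] [[295.8 189.4]]
195 [[257.3 178.6]] [[297.7 189.2]]
```

View pics/t14.png

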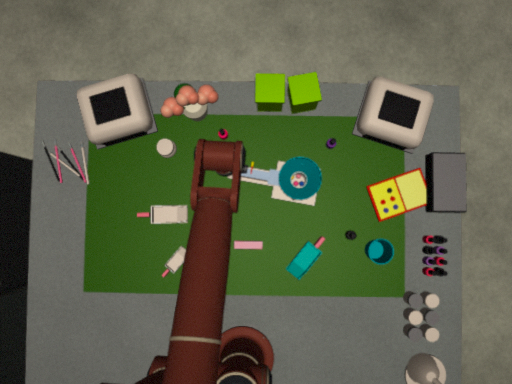

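View pics/s14.png

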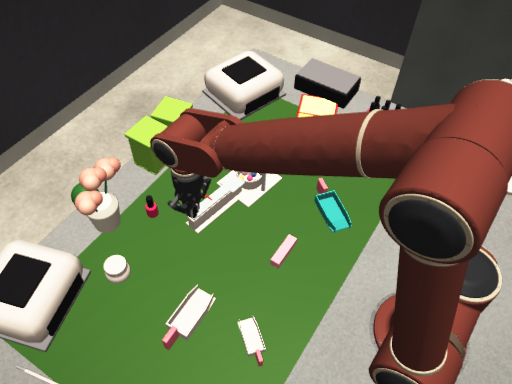

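Request:
jog_arm --deltas '[[[0,0,0],[0,0,0],0],[[0,0,0],[0,0,0],0],[[0,0,0],[0,0,0],0],[[0,0,0],[0,0,0],0],[[0,0,0],[0,0,0],0],[[0,0,0],[0,0,0],0]]'

```text
t: 19.12
tool_pos: [0.6296, 0.0481, 0.0673]
tool_rot: [2.393, 2.033, -0.004]
contact_force: [-2.0, -8.7, 3.5]
opening: 0.0134
```

```bash
python3 -c "
from mv import *
o=ctrl.get_obs();print(o['t'],o['tool_pos'],(o['tool_pos']-[.6178,-.0217,.0674])@[.1616,.987,0],o['contact_force'],o['opening'])
print(job.finish_job())"
```

```text
19.1167 [0.62956832 0.04809261 0.06733627] 0.07078706262467149 [-2.02747184 -8.72563952  3.54582904] 0.013429118554655547
the job is handed in; nothing more can be done
None
```

I handed the job in at 19.1 s, with the gripper still holding the black tab and the slide at the yellow clip; no verdict was reported.

- **Pour:** I tipped the large white tray over the funnel while the slide was shut. The top picture then showed all five beads in the tube.
- **Tray:** I set it back down upright and released it close to where it started, well clear of the dispenser.
- **Slide:** I pulled it 70.8 mm; the image measurement put the clip at 71.1 mm. In the last top picture the pointer is in line with the clip. The wrist reads about 9 N against the spring and the fingers are closed on the tab.
- **Beads in the bowl:** Four are plainly visible there. I never saw the purple one whole, only a lilac sliver just above the near rim, which fits a bead lying against that wall. No stray bead shows anywhere else.
- **Other items:** The bottles, jar, bucket and buffer look undisturbed in the last pictures. I judged this by eye and did not measure their positions again.

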